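# Pipette off its stand, held ready over the beaker

### The arm

A 7-joint arm with a two-finger parallel gripper is mounted at the origin on a cart in front of the work surface, level with it; the furniture and walls round the work are solid. World frame = base frame: x ahead of the robot, y to its left, z up, the work surface at z = 0. Lengths are in m, angles in rad, forces in N, time in s.
With the tool pointing down it reaches from about 0.4 to 0.85 m from the base axis. Payload 4.5 kg.
Tool frame: the origin (TCP) lies midway between the tips of the shut fingers; the grasp point (between the pads) lies 19 mm behind it; z points along the fingers, y is the line along which they close (so a half turn about z gives the same grasp; the last joint's range is limited). The gripper opens to 88 mm and grips with 3 to 60 N. Pads are 18 mm wide; open, the fingers measure 123 mm over their backs; the gripper's body (75 mm by 187 mm) begins 45 mm behind the grasp point.
Start: joints at [1.228, 0.689, -0.195, 1.565, 0.157, 0.902, -0.215], TCP at [0.23, -0.581, 0.239] pointing down, gripper open.
Joint ranges: [-3.01, 3.01], [-0.46, 2.08], [-1.47, 1.51], [0.13, 2.56], [-1, 4.14], [0.04, 2.09], [-2.66, 2.66]. Speed limits (rad/s): [2.57, 2.57, 3.14, 3.14, 3.14, 3.14, 3.14].

### API

Orientations are given as a unit quaternion [x, y, z, w].
In Python, from plant import r gives the robot as it stands.
- The arm moves only by the tool carry_out, never from a script. Its argument "plan" is a list of rows, each an object with "rot": the turn, a rotation vector about the tool's x, y, z in rad, a list of three; "xyz": the shift along the tool's x, y, z in m, a list of three; "grip": the closure in counts, from 0 (fully open) to 255 (shut). In form: [{"rot": [wx, wy, wz], "xyz": [dx, dy, dz], "grip": grip}, ...]. A call has 1 to 8 rows; each row is the pose to reach, as a shift and turn from the pose commanded when the call began, along the tool's axes at that moment; what a row does not reach only later rows make up. A row lasts 1/12 s, in which the tool goes at most 41.7 mm and 7.16 degrees, less where a joint would pass 70% of its speed; a pose out of reach is approached as far as the arm can. A call with a gripper value outside its range is refused whole. The fingers move at their own pace and stop on an object; "squeeze" is the grip in N (left out, the last holds). Time passes only in rows, so rows that repeat a pose let the fingers close. It gives the time, the measured TCP pose, the force, the opening and the grip force at its end, in the units of the state.
- r.get_state(): the state, without advancing time (a new reading comes with each control period).
- r.snapshot(name): name is "scene" or "top"; returns the picture (480x640x3 uint8, red, green, blue); there is no depth.
- r.camera_params(name): a dict with "fx", "fy", "cx", "cy" (pixels), "position" and "attitude" of the camera in the world. Camera axes: x right, y down, z forward; pixel columns grow to the right and rows downward; lengths in m; the calibration is good to about 2 mm. A picture is of the moment at which its call begins. camera_params takes no time and is no camera call.
- r.finish_job(): hands the job in; it is judged then, once.
The state is a dict: "clock": time; "q": joint angles; "qd": joint speeds; "joint_torque": joint torques, N m; "tool_pos": TCP position; "eef_rot": TCP orientation; "contact_force": force on the tool from outside, world axes, zero at the start; "moment": the same for the moment, N m; "opening": opening from 0.0 (shut) to 1.0 (fully open); "finger_force": force on a finger pad.
Only numpy, scipy, OpenCV 4.12 (cv2) and the standard library are available. Lean on these libraries where they do the work, as an engineer would, in place of code of your own. Each camera call takes 0.05 s, during which the arm holds its last target. There are 200 camera calls.

### The job

Lift the pipette up and off its stand, carry it upright up and over the tip box, leaving the tip box and the canister behind it undisturbed, and stop with the pipette's tip centred about 1 cm above the mouth of the beaker. The beaker stays standing where it is, never touched or dipped into by the pipette, and you finish still holding the pipette upright and motionless in that place.

Things in the scene. Friction and masses are not known exactly. Their poses are not given: they have to be found in the camera images.
- pipette_grip (a point): On the long axis of the grey and white pipette (253 mm, about 0.09 kg), in its upper handle. It starts hanging upright, tip down. +y runs up the pipette, +x to its finger hook, z level. Handle: straight bar with flat faces, 26 mm wide along z, 30 mm along x, from 112 mm below to 13 mm above this point; above it a thin plunger rod with an 18 mm button, top 44 mm above this point.
- pipette_tip (a point): Lowest end of the pipette's thin conical tip (about 6 mm across), on its long axis, 209 mm below pipette_grip; same axes. About 30 mm above the work surface while the pipette hangs.
- pipette_hook (a point): Underside of the pipette's finger hook, midway out; same axes as pipette_grip, 9.5 mm below and 24.5 mm to the +x of it. The hook stands out from the handle to 36 mm from the long axis, is 14 mm wide along z and 16 mm high, and has a lip at its outer end that hangs 15 mm below this point.
- stand: Fixed white pipette stand, 228 mm high. Origin on the work surface straight under the hanging pipette; z up; +x points from the pipette back to the stand's post (14 mm thick, 52 mm behind the pipette's axis). Base plate 130 x 96 x 12 mm. A narrow rubber pad touches the back of the handle 143 to 173 mm above the surface.
- stand_arm (a point): Top of the upturned end of the stand's arm, 229.5 mm above the surface, which carries the finger hook; axes as the stand's. It is 12.5 mm thick along x, 18 mm wide along y, 17 to 30 mm behind the pipette's axis. The hook's lip hangs 15 mm down behind it: the pipette must rise more than 15 mm straight up before it can leave sideways.
- beaker_rim (a point): Centre of the open mouth of the small clear glass beaker, at rim height, 59 mm above its foot. The beaker stands loose and upright on the surface, 52 mm across outside, thin-walled. z up.
- tip_box_top (a point): Centre of the top of the closed tip box (loose, grey with a clear lid, 74 x 120 mm, 75 mm high), between the stand and the beaker. Its long side (its y) points roughly away from the robot. z up.
- canister: Small closed canister 41 mm across, 67 mm high, standing beyond the tip box. Origin at the centre of its foot.
Things that resemble listed ones, but are neither listed nor needed, are in the scene too. Of the things shaped like the stand, the white one is meant. Leave any green look-alike of the part that bears beaker_rim alone.

How it is judged:
By the outcome, as a careful person would: the job done as asked, in the order asked, and still so for the second after the job is handed in, while the arm keeps its last pose, push and grip.
It also fails if it takes over 42 s, if anything falls off the work surface, if the arm or the gripper's body presses on something with over 40 N, if the wrist force passes 120 N, or if a joint passes its speed limit or range.

## Working session

There is one attempt and no reset: what is moved stays moved. The work goes in short steps, Python scripts to look and compute and a tool call to move; the robot and the scene stay as the last step left them, time stands still between calls to the robot, and variables do not carry over. Pictures are saved under pics/ and viewed, at most 10 in all, crops included, and the job is handed in when it is done.

Besides the shell and the picture viewer there is one more tool, called after "Call:" as name(argument=value, ...) on one line, values as JSON. carry_out: Moves the arm, as the interface text tells. Its arguments: {"type":"object","properties":{"plan":{"type":"array"},"squeeze":{"type":"number"}},"required":["plan"]}

```bash
mkdir -p pics
python3 - <<'E'
from plant import r
import cv2,json
for n in("scene","top"):
    cv2.imwrite(f"pics/{n}0.png",r.snapshot(n)[:,:,::-1]); print(r.camera_params(n))
s=r.get_state();print(s)
E
```

```text
{'fx': 507.08702956139047, 'fy': 507.08702956139047, 'cx': 306.9277145068134, 'cy': 233.20791068964104, 'position': array([0.20540987, 0.54752766, 0.85459034]), 'attitude': array([-0.26502984,  0.88945251, -0.35881232,  0.09943411])}
{'fx': 507.42215935629406, 'fy': 507.42215935629406, 'cx': 322.5572215582891, 'cy': 241.25843315538836, 'position': array([ 0.33600294, -0.00386878,  1.24719295]), 'attitude': array([ 0.71131258, -0.6972791 ,  0.05606165, -0.06850812])}
{'clock': 0.1, 'q': array([ 1.22782781,  0.68991737, -0.19452799,  1.56622464,  0.15733686,
        0.90250811, -0.21509524]), 'qd': array([ 0.00044107, -0.00343547,  0.00082181, -0.00331018,  0.00119084,
        0.00194539,  0.0011029 ]), 'joint_torque': array([-2.89890522e-03, -5.28493631e+01, -1.27116110e+00, -1.53834325e+01,
       -5.25030855e-02,  2.06343684e-03,  6.20017590e-05]), 'tool_pos': array([ 0.22969554, -0.58065489,  0.23798377]), 'eef_rot': array([ 9.82297633e-01,  1.87325035e-01, -2.25638895e-04, -7.99845347e-04]), 'contact_force': array([ 0.79928615, -0.02769397, -0.56257726]), 'moment': array([ 0.00751304, -0.03189995, -0.00982597]), 'finger_force': 0.0, 'opening': 0.996200597841549}
```

View pics/scene0.png

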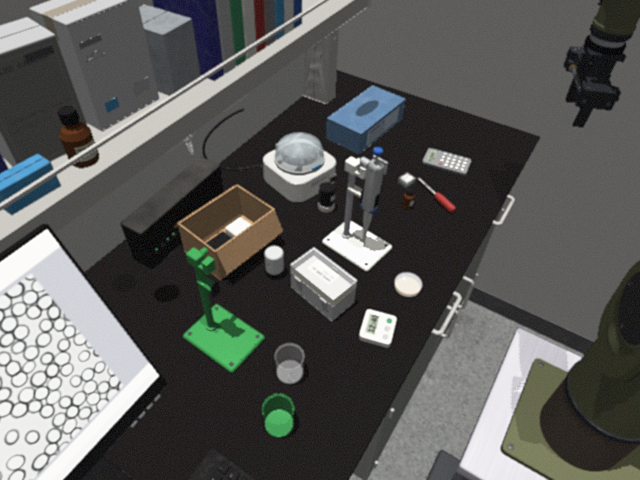

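View pics/top0.png

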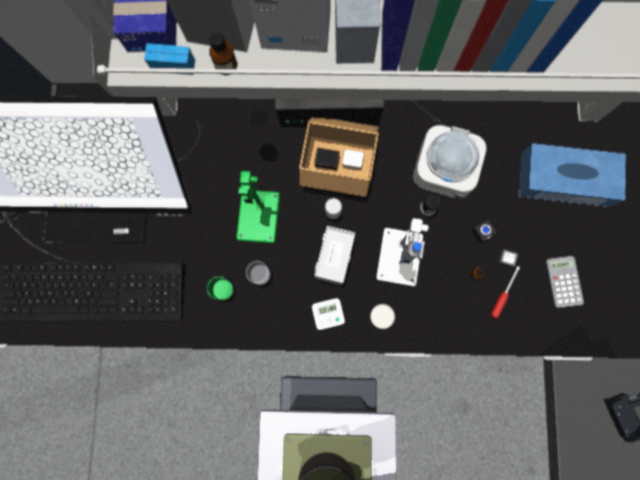

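Scene: the white stand with pipette is at about (365,200) in the scene view and (415,245) in top. The tip box is at (323,283)/(335,255), the clear beaker at (289,363)/(258,273) and the white canister at (275,260)/(333,208).
Look-alikes: green stand (222,320)/(258,210), green beaker (278,415)/(220,289), and for the canister, dark jar (327,197)/(430,205). I choose the white stand, the clear beaker and the white canister. Next, a close crop.

```bash
cat > h.py <<'E'
from plant import r
import cv2,numpy as np
from scipy.spatial.transform import Rotation as R
P={n:r.camera_params(n) for n in("scene","top")}
def ray(n,u,v):
    p=P[n];d=R.from_quat(p["attitude"]).apply([(u-p["cx"])/p["fx"],(v-p["cy"])/p["fy"],1]);return np.array(p["position"]),d
def onz(n,u,v,z):
    o,d=ray(n,u,v);return o+d*(z-o[2])/d[2]
def proj(n,X):
    p=P[n];c=R.from_quat(p["attitude"]).inv().apply(np.array(X)-p["position"]);return c[...,:2]/c[...,2:]*p["fx"]+[p["cx"],p["cy"]]
def tri(a,b):
    (o,d),(q,e)=ray("scene",*a),ray("top",*b)
    s=np.linalg.lstsq(np.c_[d,-e],q-o,rcond=None)[0];x,y=o+s[0]*d,q+s[1]*e
    return (x+y)/2,np.linalg.norm(x-y)
E
python3 - <<'E'
import cv2,numpy as np
from h import *
a=cv2.imread("pics/scene0.png");b=cv2.imread("pics/top0.png")
A=cv2.resize(a[140:275,310:400],None,fx=4.4,fy=4.4,interpolation=cv2.INTER_CUBIC)
B=cv2.resize(b[210:300,370:440],None,fx=5.6,fy=5.6,interpolation=cv2.INTER_CUBIC)
h=max(A.shape[0],B.shape[0]);f=lambda i:cv2.copyMakeBorder(i,0,h-i.shape[0],0,0,cv2.BORDER_CONSTANT)
cv2.imwrite("pics/crop1.png",np.hstack([f(A),f(B)]))
for n,im in(("scene",a),("top",b)):
    hsv=cv2.cvtColor(im,cv2.COLOR_BGR2HSV)
    m=cv2.inRange(hsv,(105,100,60),(130,255,255))
    k,_,st,c=cv2.connectedComponentsWithStats(m)
    print(n,[(s[:5].tolist(),x.round(1).tolist()) for s,x in zip(st[1:],c[1:]) if 8<s[4]<300])
E
```

```text
scene [([294, 0, 7, 16, 96], [296.8, 6.4]), ([294, 19, 7, 8, 31], [297.0, 22.6]), ([371, 88, 5, 5, 13], [372.8, 90.0]), ([364, 91, 8, 6, 16], [367.1, 93.6]), ([384, 95, 21, 11, 86], [395.6, 99.2]), ([399, 108, 4, 11, 15], [400.3, 113.3]), ([363, 133, 3, 8, 12], [363.8, 136.9]), ([327, 135, 14, 8, 36], [334.4, 138.1]), ([372, 146, 12, 10, 81], [377.7, 150.1]), ([370, 208, 8, 5, 16], [373.2, 210.4])]
top [([114, 0, 47, 2, 67], [133.3, 0.3]), ([383, 0, 11, 55, 279], [386.8, 20.8]), ([120, 38, 5, 6, 10], [122.1, 40.5]), ([129, 41, 44, 10, 101], [146.4, 45.3]), ([383, 56, 2, 8, 9], [383.1, 59.3]), ([392, 63, 6, 4, 14], [394.5, 64.3]), ([483, 226, 6, 7, 30], [485.5, 229.2]), ([413, 242, 8, 9, 62], [416.5, 246.4])]
```

View pics/crop1.png

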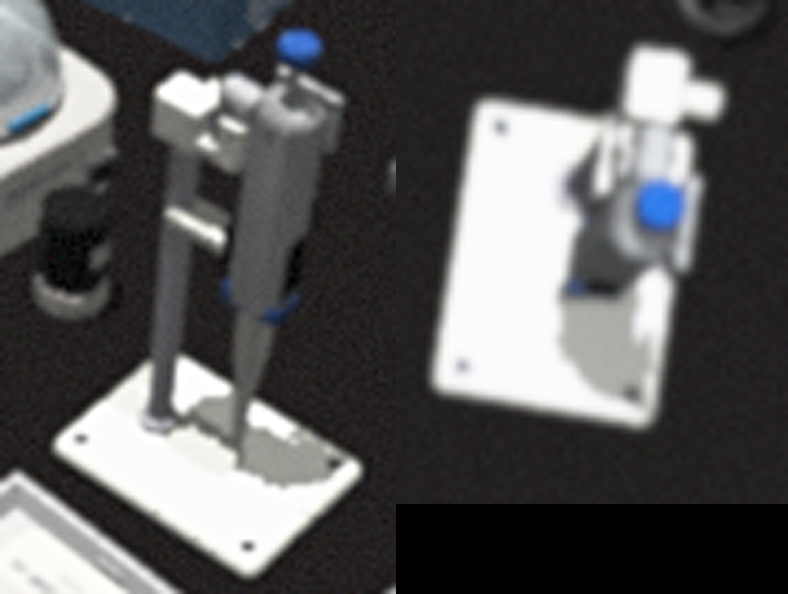

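The crop confirms it: a pipette with blue button at scene (378,150)/top (416.5,246.4) hanging on the white stand, hook pointing away from the robot towards the post. Stand base corners in top are near (384.6,227.9), (377,279.6) and (416.2,285.9). Now I measure the rest.

Run:
```python
from h import *
print("button",tri((377.7,150.1),(416.5,246.4)), onz("top",416.5,246.4,.281))
c=[onz("top",*p,.012) for p in((384.6,227.9),(377,279.6),(416.2,285.9))]
print("base",np.round(c,4),np.linalg.norm(c[0]-c[1]),np.linalg.norm(c[2]-c[1]))
d=c[0]-c[1];print("yaw",np.degrees(np.arctan2(d[1],d[0])))
d=c[1]-c[2];print("yaw2",np.degrees(np.arctan2(d[1],d[0]))-90)
a=cv2.imread("pics/scene0.png");b=cv2.imread("pics/top0.png")
A=cv2.resize(a[235:395,250:370],None,fx=3.3,fy=3.3,interpolation=cv2.INTER_CUBIC)
B=cv2.resize(b[190:300,235:365],None,fx=3.1,fy=3.1,interpolation=cv2.INTER_CUBIC)
h=max(A.shape[0],B.shape[0]);f=lambda i:cv2.convertScaleAbs(cv2.copyMakeBorder(i,0,h-i.shape[0],0,0,cv2.BORDER_CONSTANT),alpha=1.3,beta=20)
cv2.imwrite("pics/crop2.png",np.hstack([f(A),f(B)]));print(A.shape)
```

```text
button (array([ 0.50098796, -0.16531169,  0.28471613]), np.float64(0.0005445894958844055)) [ 0.50136115 -0.16601305  0.281     ]
base [[ 0.5925 -0.1328  0.012 ]
 [ 0.4636 -0.1143  0.012 ]
 [ 0.4501 -0.2094  0.012 ]] 0.130207203954748 0.09598516256805407
yaw -8.164374566270906
yaw2 -8.060001269823132
(528, 396, 3)
```

View pics/crop2.png

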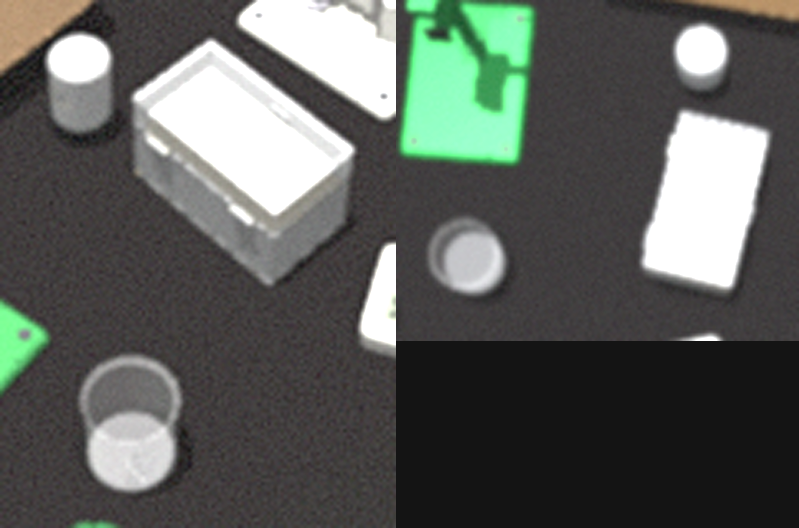

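Tip box, canister and beaker are clear: beaker rim ellipse centre at scene (289.5,355.9)/top (256.8,271.1), tip box top centre at top (335.2,254.4), canister top at top (333.4,206).

```bash
cat >> h.py <<'E'
def go(pos,yaw):
    s=r.get_state();c=R.from_quat(s["eef_rot"]);t=R.from_euler("z",yaw,degrees=True)*R.from_euler("x",180,degrees=True)
    print("xyz",c.inv().apply(np.array(pos)-s["tool_pos"]).round(4),"rot",(c.inv()*t).as_rotvec().round(4),"at",s["tool_pos"].round(4),s["clock"])
E
python3 - <<'E'
from h import *
print("beaker",tri((289.5,355.9),(256.8,271.1)),onz("top",256.8,271.1,.059))
print("box",onz("top",335.2,254.4,.075),"can",onz("top",333.4,206,.067))
go((.501,-.166,.335),-8.1)
E
```

```text
beaker (array([0.47241365, 0.17242859, 0.06148579]), np.float64(0.0011299620375422963)) [0.47323693 0.1729982  0.059     ]
box [ 0.51413331 -0.01109504  0.075     ] can [ 0.63229786 -0.00485773  0.067     ]
xyz [ 0.4049 -0.2859 -0.0966] rot [-0.0016  0.0006  0.5182] at [ 0.2297 -0.5807  0.238 ] 0.1
```

Call:
carry_out(plan=[{"rot": [0,0,0],"xyz": [0,0,-0.04],"grip": 0},{"rot": [0,0,0.08],"xyz": [0.015,-0.01,-0.075],"grip": 0},{"rot": [0,0,0.18],"xyz": [0.045,-0.032,-0.097],"grip": 0},{"rot": [0,0,0.28],"xyz": [0.077,-0.054,-0.097],"grip": 0},{"rot": [0,0,0.38],"xyz": [0.109,-0.077,-0.097],"grip": 0},{"rot": [0,0,0.48],"xyz": [0.141,-0.1,-0.097],"grip": 0},{"rot": [0,0,0.518],"xyz": [0.173,-0.122,-0.097],"grip": 0},{"rot": [0,0,0.518],"xyz": [0.205,-0.145,-0.097],"grip": 0}])

```text
clock: 0.77
tool_pos: [0.3678, -0.3691, 0.3356]
eef_rot: [0.997, -0.072, -0.0, 0.0]
contact_force: [1.4, -0.8, -0.7]
opening: 0.998
finger_force: 0.0
```

```bash
python3 -c "
from h import *
go((.501,-.166,.335),-8.1)"
```

```text
xyz [ 0.1029 -0.2201  0.0005] rot [ 0.      0.0004 -0.0019] at [ 0.3678 -0.3691  0.3356] 0.7667
```

Call:
carry_out(plan=[{"rot": [0,0,0],"xyz": [0.0145,-0.031,0],"grip": 0},{"rot": [0,0,0],"xyz": [0.029,-0.063,0],"grip": 0},{"rot": [0,0,0],"xyz": [0.044,-0.094,0],"grip": 0},{"rot": [0,0,0],"xyz": [0.059,-0.126,0],"grip": 0},{"rot": [0,0,0],"xyz": [0.074,-0.157,0],"grip": 0},{"rot": [0,0,0],"xyz": [0.088,-0.189,0],"grip": 0},{"rot": [0,0,0],"xyz": [0.103,-0.22,0],"grip": 0},{"rot": [0,0,0],"xyz": [0.103,-0.22,0],"grip": 0}])

```text
clock: 1.43
tool_pos: [0.5042, -0.1592, 0.3354]
eef_rot: [0.998, -0.064, 0.001, -0.003]
contact_force: [0.6, 0.7, 0.1]
opening: 0.997
finger_force: 0.0
```

Run:
```python
from h import *
a=r.snapshot("scene")[:,:,::-1];b=r.snapshot("top")[:,:,::-1]
go((.501,-.166,.224),-8.1)
A=cv2.resize(a[90:240,310:440],None,fx=3,fy=3,interpolation=cv2.INTER_CUBIC)
B=cv2.resize(b[180:300,360:480],None,fx=3.3,fy=3.3,interpolation=cv2.INTER_CUBIC)
h=max(A.shape[0],B.shape[0]);f=lambda i:cv2.copyMakeBorder(i,0,h-i.shape[0],0,0,cv2.BORDER_CONSTANT)
cv2.imwrite("pics/hover.png",np.hstack([f(A),f(B)]))
```

```text
xyz [ 0.0005 -0.      0.1113] rot [-0.0003  0.0009  0.004 ] at [ 0.5005 -0.166   0.3353] 1.5333
```

View pics/hover.png

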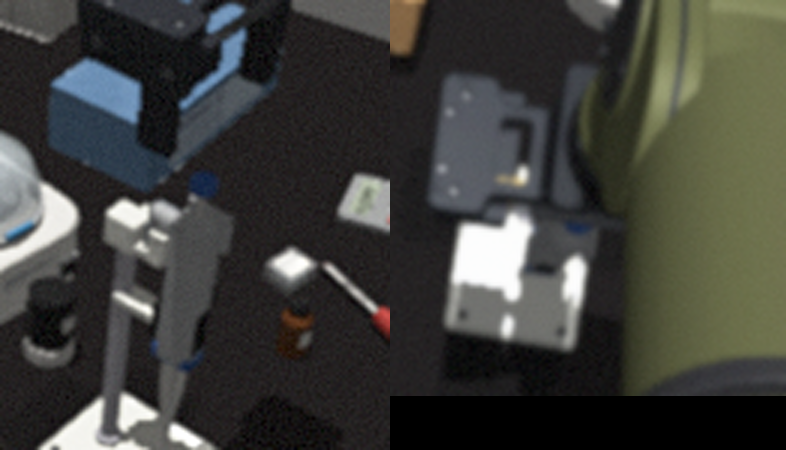

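The open fingers straddle the blue button (crop (203,183)), with finger tips at (158,150) and (262,75), so I can descend.

Call:
carry_out(plan=[{"rot": [0,0,0.004],"xyz": [0,0,0.02],"grip": 0},{"rot": [0,0,0.004],"xyz": [0,0,0.04],"grip": 0},{"rot": [0,0,0.004],"xyz": [0,0,0.06],"grip": 0},{"rot": [0,0,0.004],"xyz": [0,0,0.08],"grip": 0},{"rot": [0,0,0.004],"xyz": [0,0,0.095],"grip": 0},{"rot": [0,0,0.004],"xyz": [0,0,0.105],"grip": 0},{"rot": [0,0,0.004],"xyz": [0,0,0.11],"grip": 0},{"rot": [0,0,0.004],"xyz": [0,0,0.11],"grip": 0}])

```text
clock: 2.2
tool_pos: [0.4987, -0.1689, 0.2247]
eef_rot: [0.997, -0.074, -0.001, 0.0]
contact_force: [-1.0, 0.3, 0.5]
opening: 0.997
finger_force: 0.0
```

Call:
carry_out(plan=[{"rot": [0,0,0],"xyz": [0,0,0],"grip": 100},{"rot": [0,0,0],"xyz": [0,0,0],"grip": 130},{"rot": [0,0,0],"xyz": [0,0,0],"grip": 150},{"rot": [0,0,0],"xyz": [0,0,0],"grip": 165},{"rot": [0,0,0],"xyz": [0,0,0],"grip": 180},{"rot": [0,0,0],"xyz": [0,0,0],"grip": 200},{"rot": [0,0,0],"xyz": [0,0,0],"grip": 220},{"rot": [0,0,0],"xyz": [0,0,0],"grip": 230}], squeeze=25)

```text
clock: 2.87
tool_pos: [0.5002, -0.1676, 0.2258]
eef_rot: [0.997, -0.072, 0.0, 0.0]
contact_force: [-0.5, 0.2, -0.3]
opening: 0.416
finger_force: 0.0
```

Call:
carry_out(plan=[{"rot": [0,0,0],"xyz": [0,0,0],"grip": 255},{"rot": [0,0,0],"xyz": [0,0,0],"grip": 255},{"rot": [0,0,0],"xyz": [0,0,0],"grip": 255},{"rot": [0,0,0],"xyz": [0,0,0],"grip": 255},{"rot": [0,0,0],"xyz": [0,0,0],"grip": 255},{"rot": [0,0,0],"xyz": [0,0,0],"grip": 255}], squeeze=25)

```text
clock: 3.37
tool_pos: [0.5002, -0.1676, 0.2257]
eef_rot: [0.997, -0.073, -0.0, 0.0]
contact_force: [0.1, -0.0, -0.6]
opening: 0.296
finger_force: 25.0
```

Call:
carry_out(plan=[{"rot": [0,0,0],"xyz": [0,0,-0.004],"grip": 255},{"rot": [0,0,0],"xyz": [0,0,-0.01],"grip": 255},{"rot": [0,0,0],"xyz": [0,0,-0.018],"grip": 255},{"rot": [0,0,0],"xyz": [0,0,-0.026],"grip": 255},{"rot": [0,0,0],"xyz": [0,0,-0.034],"grip": 255},{"rot": [0,0,0],"xyz": [0,0,-0.042],"grip": 255},{"rot": [0,0,0],"xyz": [0,0,-0.05],"grip": 255},{"rot": [0,0,0],"xyz": [0,0,-0.058],"grip": 255}], squeeze=35)

```text
clock: 4.03
tool_pos: [0.5003, -0.1676, 0.2848]
eef_rot: [0.997, -0.073, 0.0, 0.0]
contact_force: [0.4, 0.3, -0.5]
opening: 0.292
finger_force: 35.0
```

Call:
carry_out(plan=[{"rot": [0,0,0],"xyz": [0,0,-0.01],"grip": 255},{"rot": [0,0,0],"xyz": [0,0,-0.02],"grip": 255},{"rot": [0,0,0],"xyz": [0,0,-0.03],"grip": 255},{"rot": [0,0,0],"xyz": [0,0,-0.038],"grip": 255},{"rot": [0,0,0],"xyz": [0,0,-0.042],"grip": 255},{"rot": [0,0,0],"xyz": [0,0,-0.042],"grip": 255},{"rot": [0,0,0],"xyz": [0,0,-0.042],"grip": 255}])

```text
clock: 4.62
tool_pos: [0.5001, -0.1676, 0.3257]
eef_rot: [0.997, -0.073, -0.0, 0.0]
contact_force: [-0.1, 0.4, -1.7]
opening: 0.29
finger_force: 35.0
```

Run:
```python
from h import *
a=r.snapshot("scene")[:,:,::-1]
go((.473,.173,.327),-8.1)
s=r.get_state();print(s["finger_force"],s["opening"],s["contact_force"])
p=s["tool_pos"]+[0,0,.015];print("expected grip,tip px",proj("scene",np.array([p,p-[0,0,.209]])))
cv2.imwrite("pics/lift.png",cv2.resize(a[60:270,280:460],None,fx=2.8,fy=2.8,interpolation=cv2.INTER_CUBIC))
```

```text
xyz [-0.0758 -0.333  -0.0016] rot [-0.      0.0008 -0.0038] at [ 0.4999 -0.1675  0.3254] 4.6667
34.99977882311214 0.29066027675954015 [ 0.15327828 -0.52688135 -0.69806065]
expected grip,tip px [[382.56591397 124.30654732]
 [370.33579697 209.75826969]]
```

View pics/lift.png

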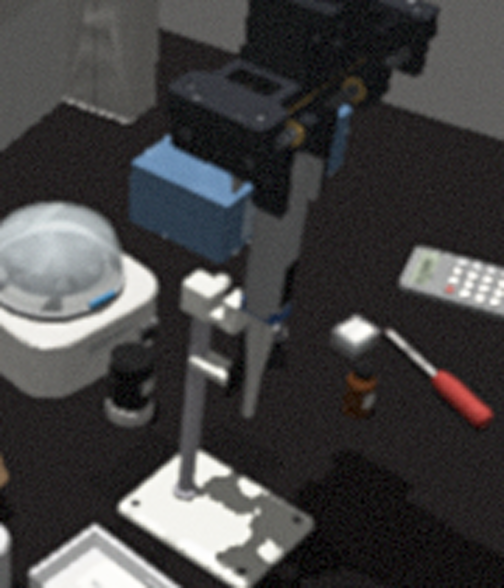

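The pipette is held upright, tip at scene (368,208) against (370,210) expected, and it is clear of the stand. I check the monitor's clearance before carrying.

```bash
python3 -c "
from h import *
print(tri((160,378),(188,207)),tri((50,228),(155,103)))"
```

```text
(array([0.61650993, 0.33624611, 0.09163466]), np.float64(0.002714988249076019)) (array([0.74968306, 0.332018  , 0.36232468]), np.float64(0.0022265721363761383))
```

Call:
carry_out(plan=[{"rot": [0,0,0],"xyz": [-0.001,-0.006,0],"grip": 255},{"rot": [0,0,0],"xyz": [-0.004,-0.018,0],"grip": 255},{"rot": [0,0,0],"xyz": [-0.009,-0.038,0],"grip": 255},{"rot": [0,0,0],"xyz": [-0.014,-0.062,0],"grip": 255},{"rot": [0,0,0],"xyz": [-0.02,-0.088,0],"grip": 255},{"rot": [0,0,0],"xyz": [-0.026,-0.114,0],"grip": 255},{"rot": [0,0,0],"xyz": [-0.032,-0.14,0],"grip": 255},{"rot": [0,0,0],"xyz": [-0.038,-0.166,0],"grip": 255}])

```text
clock: 5.33
tool_pos: [0.4856, 0.0048, 0.3254]
eef_rot: [0.997, -0.072, -0.0, -0.0]
contact_force: [0.7, 0.5, 0.5]
opening: 0.29
finger_force: 35.0
```

Call:
carry_out(plan=[{"rot": [0,0,0],"xyz": [-0.006,-0.026,0],"grip": 255},{"rot": [0,0,0],"xyz": [-0.012,-0.052,0],"grip": 255},{"rot": [0,0,0],"xyz": [-0.018,-0.078,0],"grip": 255},{"rot": [0,0,0],"xyz": [-0.024,-0.104,0],"grip": 255},{"rot": [0,0,0],"xyz": [-0.03,-0.13,0],"grip": 255},{"rot": [0,0,0],"xyz": [-0.034,-0.15,0],"grip": 255},{"rot": [0,0,0],"xyz": [-0.037,-0.162,0],"grip": 255},{"rot": [0,0,0],"xyz": [-0.038,-0.167,0],"grip": 255}])

```text
clock: 6.0
tool_pos: [0.472, 0.1759, 0.3254]
eef_rot: [0.998, -0.07, -0.0, -0.0]
contact_force: [0.1, 0.4, -0.8]
opening: 0.29
finger_force: 35.0
```

Call:
carry_out(plan=[{"rot": [0,0,0],"xyz": [0,0,0],"grip": 255},{"rot": [0,0,0],"xyz": [0,0,0.005],"grip": 255},{"rot": [0,0,0],"xyz": [0,0,0.015],"grip": 255},{"rot": [0,0,0],"xyz": [0,0,0.025],"grip": 255},{"rot": [0,0,0],"xyz": [0,0,0.035],"grip": 255},{"rot": [0,0,0],"xyz": [0,0,0.04],"grip": 255},{"rot": [0,0,0],"xyz": [0,0,0.04],"grip": 255},{"rot": [0,0,0],"xyz": [0,0,0.04],"grip": 255}])

```text
clock: 6.67
tool_pos: [0.4733, 0.1719, 0.2856]
eef_rot: [0.997, -0.073, -0.0, 0.0]
contact_force: [0.0, 0.7, -0.7]
opening: 0.295
finger_force: 35.0
```

Run:
```python
from h import *
a=r.snapshot("scene")[:,:,::-1];b=r.snapshot("top")[:,:,::-1]
go((.473,.173,.264),-8.1)
s=r.get_state();print(s["finger_force"],s["eef_rot"])
p=s["tool_pos"]+[0,0,.015-.209]
print("expected tip",p,proj("scene",p),proj("top",p))
A=cv2.resize(a[230:400,220:360],None,fx=3,fy=3,interpolation=cv2.INTER_CUBIC)
B=cv2.resize(b[200:330,215:345],None,fx=2.8,fy=2.8,interpolation=cv2.INTER_CUBIC)
h=max(A.shape[0],B.shape[0]);f=lambda i:cv2.copyMakeBorder(i,0,h-i.shape[0],0,0,cv2.BORDER_CONSTANT)
cv2.imwrite("pics/near.png",np.hstack([f(A),f(B)]))
```

```text
xyz [-0.0007 -0.0003  0.0221] rot [-0.0002 -0.0009 -0.0047] at [0.4736 0.1726 0.2861] 6.7667
34.99984758964274 [ 9.97335043e-01 -7.29561181e-02  4.58881075e-04 -8.39775502e-05]
expected tip [0.47360139 0.17255618 0.09213761] [288.36299257 346.28990285] [254.929206   269.24542567]
```

View pics/near.png

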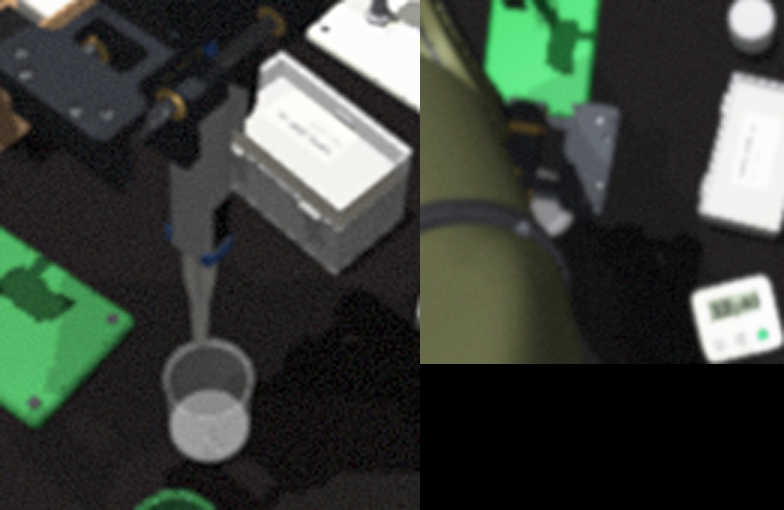

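The tip is at about scene (287,344), rim centre at scene (289.3,357), with tip box and canister unmoved. I zoom to measure the tip.

Run:
```python
from h import *
a=r.snapshot("scene")[:,:,::-1]
for t in((287,343.7),(286.5,344.5)): print("tip",onz("scene",*t,.092))
print("rim scene",onz("scene",289.3,357,.059),onz("scene",289.5,355.9,.059))
g=cv2.resize(a[310:395,265:315],None,fx=7,fy=7,interpolation=cv2.INTER_CUBIC)
cv2.imwrite("pics/tip.png",cv2.convertScaleAbs(g,alpha=1.5,beta=10))
```

```text
tip [0.47847539 0.16957905 0.092     ]
tip [0.47830258 0.17134998 0.092     ]
rim scene [0.47176353 0.1730987  0.059     ] [0.47269309 0.17110793 0.059     ]
```

View pics/tip.png

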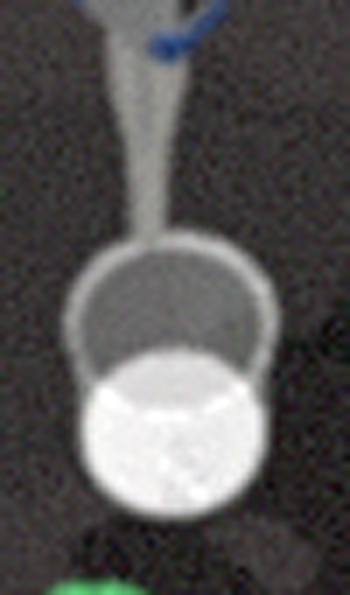

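Zoomed, the tip is at about scene (285.8,344) and the rim centre at (289.1,355.6). So the tip sits a few mm beyond the mouth centre, and I check the axis direction for tilt.

Run:
```python
from h import *
t=onz("scene",285.8,344,.092);m=onz("scene",289.1,355.6,.059);print(t,m)
for z in(0,.03,.06,.097): print(proj("scene",t+[0,0,z]))
print("tilt sens: 1deg in x",proj("scene",t+[.001,0,.06]),"y",proj("scene",t+[0,.001,.06]))
go((.4736+m[0]-t[0],.1726+m[1]-t[1],.264),-8.1)
print("target tip px",proj("scene",m+[0,0,.010]))
```

```text
[0.47986478 0.17120055 0.092     ] [0.47361647 0.17100385 0.059     ]
[285.8 344. ]
[285.49945399 334.46573503]
[285.18318494 324.43268603]
[284.76957322 311.31162086]
tilt sens: 1deg in x [284.67931862 324.14764603] y [284.83550445 324.86573182]
xyz [-0.0061  0.0013  0.0222] rot [-0.0004 -0.001  -0.0044] at [0.4736 0.1728 0.2862] 6.8167
target tip px [289.03079696 352.64594169]
```

Call:
carry_out(plan=[{"rot": [0,0,0],"xyz": [-0.003,0.0005,0],"grip": 255},{"rot": [0,0,0],"xyz": [-0.006,0.001,0],"grip": 255},{"rot": [0,0,0],"xyz": [-0.006,0.001,0.004],"grip": 255},{"rot": [0,0,0],"xyz": [-0.006,0.001,0.01],"grip": 255},{"rot": [0,0,0],"xyz": [-0.006,0.001,0.016],"grip": 255},{"rot": [0,0,0],"xyz": [-0.006,0.001,0.02],"grip": 255},{"rot": [0,0,0],"xyz": [-0.006,0.001,0.02],"grip": 255},{"rot": [0,0,0],"xyz": [-0.006,0.001,0.02],"grip": 255}])

```text
clock: 7.48
tool_pos: [0.4669, 0.1727, 0.2652]
eef_rot: [0.997, -0.073, -0.0, 0.0]
contact_force: [0.1, 0.5, -0.2]
opening: 0.294
finger_force: 35.0
```

Run:
```python
from h import *
a=r.snapshot("scene")[:,:,::-1]
s=r.get_state();print(s["tool_pos"],s["contact_force"])
g=cv2.resize(a[310:395,265:315],None,fx=7,fy=7,interpolation=cv2.INTER_CUBIC)
cv2.imwrite("pics/tip2.png",cv2.convertScaleAbs(g,alpha=1.5,beta=10))
```

```text
[0.46715092 0.17279227 0.26553722] [-0.09936396 -0.40172612 -1.02830859]
```

View pics/tip2.png

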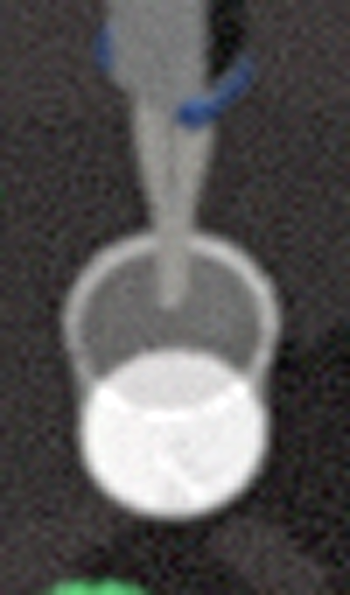

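The tip is at scene (289.0,353.3), against a target of (289.0,352.6) for 1 cm above the mouth centre, agreeing within 2–3 mm. The beaker is unmoved and the arm is at rest, so I hand in.

Call:
carry_out(plan=[{"rot": [0,0,0],"xyz": [0,0,0],"grip": 255},{"rot": [0,0,0],"xyz": [0,0,0],"grip": 255},{"rot": [0,0,0],"xyz": [0,0,0],"grip": 255},{"rot": [0,0,0],"xyz": [0,0,0],"grip": 255},{"rot": [0,0,0],"xyz": [0,0,0],"grip": 255},{"rot": [0,0,0],"xyz": [0,0,0],"grip": 255}])

```text
clock: 8.03
tool_pos: [0.4671, 0.1728, 0.2658]
eef_rot: [0.997, -0.073, 0.0, 0.0]
contact_force: [0.1, -0.0, -0.4]
opening: 0.291
finger_force: 35.0
```

```bash
python3 -c "
from plant import r
s=r.get_state();print(s['tool_pos'],abs(s['qd']).max(),s['finger_force']);print(r.finish_job())"
```

```text
[0.46709887 0.17278641 0.26575099] 0.0014762284240588098 34.99974370468408
the job is handed in; nothing more can be done
None
```

Job handed in at 8 s: the pipette is held upright and still, its tip measured about 1 cm above the beaker mouth and centred to within about 3 mm; the tip box, canister and beaker looked unmoved in the pictures.

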